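# Switch on the lamp and release the specimen camera

### The job

Photograph the specimen: first switch on the lamp by pushing down the raised end of the rocker switch with a fingertip until it is fully over, and only then press the square key all the way down, lightly, hold it for a moment and let it come up again. Leave the box with the round key untouched, and do not lift, push aside or disturb the control boxes, the open specimen box, the jar or the tweezers; finish with the fingers withdrawn.

Things in the scene. Friction and masses are not known exactly. Their poses are not given: they have to be found in the camera images.
- lamp_box: The lamp switch: grey plastic control box, 100 (its x) x 66 (its y) x 32 mm high, 0.5 kg, loose on rubber feet; origin at the centre of its underside, z up, +x its rear with a 12 mm black cable stub. On top a white rocker bar, 64 mm long (along x), 30 wide, 10 thick, pivots at its middle 44 mm above the underside, between side rims 7 mm high.
- rocker (a joint): Angle of the rocker, rad. 0 = off: the end nearest the cable stub (box +x) stands raised by 5 mm and the other end is low; 0.34 = fully on: the +x end is down and the other end up. It starts at 0 to 0.05, turns against a steady friction of about 3 N at the touch spot and stays where it is left.
- rocker_raised (a point): The spot to push: middle of the top face of the rocker's raised half, 21 mm towards +x from the pivot; about 52 mm above the bench when off, 45 mm when fully on. It moves with the rocker.
- shutter_box: The camera release: grey plastic control box, 100 (its x) x 66 (its y) x 32 mm high, 0.5 kg, loose on rubber feet; origin at the centre of its underside, z up, +x its rear with a 12 mm black cable stub. In the middle of its top is a white square key, 32 x 32 mm, in a flat square collar 42 mm wide and 3 mm high; the key's top face stands 12 mm above the box.
- square_key (a joint): How far the square key is pressed down, m: 0 = up, 0.006 = fully down. A spring returns it; 2 N starts it moving and about 4.4 N holds it fully down.
- square_key_top (a point): Centre of the square key's top face, 44 mm above the bench when up.
- erase_box: The box to leave alone: grey plastic control box, 100 (its x) x 66 (its y) x 32 mm high, 0.5 kg, loose on rubber feet; origin at the centre of its underside, z up, +x its rear with a 12 mm black cable stub. In the middle of its top is a white round key, 34 mm across, in a round collar; the key's top face stands 12 mm above the box.
- round_key (a joint): How far the round key is pressed down, m: 0 = up, 0.006 = fully down. Must stay up.
- specimen_box: Open clear plastic specimen box, 110 x 85 x 32 mm, 0.25 kg, holding a small fossil; its clear lid stands up, leaning back, on its far (+x) side to about 107 mm high. Loose. Origin at the centre of the underside of the box part. Do not move it.
- jar: Amber glass jar with a white cap, 56 mm across, 75 mm high, loose. Origin at the centre of its underside. Do not move it.
- tweezers: Steel tweezers lying on the bench, 128 mm long (along their x), 14 mm wide, 9 mm high, loose. Origin near mid-length on their underside. Do not move them.
Mind the look-alikes: they are no part of the job. Leave any yellow look-alike of the lamp_box alone. Leave any pink look-alike of the shutter_box alone.

How it is judged:
By the outcome, as a careful person would: the job done as asked, in the order asked, and still so for the second after the job is handed in, with the robot touching nothing.
It also fails if it takes over 40 s, if anything falls off the work surface, if the arm or the gripper's body presses on something with over 40 N, if the wrist force passes 120 N, or if a joint passes its speed limit or range.

### The arm

A 7-joint arm with a two-finger parallel gripper is mounted at the origin on the work surface. World frame = base frame: x ahead of the robot, y to its left, z up, the work surface at z = 0. Lengths are in m, angles in rad, forces in N, time in s.
With the tool pointing down it reaches from about 0.425 to 0.875 m from the base axis. Payload 8.4 kg.
Tool frame: the origin (TCP) lies on the mounting face of the last link; the fingertips stand 173 mm ahead of it and the grasp point (between the pads) lies 155 mm ahead of it (arm.grip_point_offset is the distance from the TCP to the grasp point, in m); z points along the fingers, y is the line along which they close (so a half turn about z gives the same grasp; the last joint's range is limited). The gripper opens to 85 mm and grips with 20 to 120 N. Pads are 22 mm wide; open, the fingers measure 114 mm over their backs; the gripper's body (76 mm by 85 mm) begins 54 mm behind the grasp point. The pads swing forward as they close: fully open they stand 13 mm farther back than shut.
Start: joints at [1.098, 0.333, 0.04, 1.465, -0.013, 1.343, -0.059], TCP at [0.237, -0.605, 0.405] pointing down, gripper open.
Joint ranges: [-2.58, 2.58], [-0.38, 2.09], [-1.3, 1.39], [0.25, 2.4], [-1.5, 4.64], [0.08, 2.09], [-2.65, 2.65]. Speed limits (rad/s): [2.22, 2.22, 2.79, 2.79, 3.14, 3.14, 3.14].

### API

Orientations are given as a rotation vector (axis times angle).
In Python, from workcell import arm gives the robot as it stands.
- The arm moves only by the shell command python3 -m inch 'ROWS' [OPENING] [FORCE]. ROWS is a JSON object of lists of equal length, an entry for each row: "xyz": the shift along the tool's x, y, z in m, a list of three; "delta_rot": the turn, a rotation vector about the tool's x, y, z in degrees, a list of three. A call has 1 to 20 rows; each row is the pose to reach, as a shift and turn from the pose commanded when the call began, along the tool's axes at that moment; what a row does not reach only later rows make up. A row lasts 1/10 s, in which the tool goes at most 50 mm and 8.59 degrees, less where a joint would pass 70% of its speed; a pose out of reach is approached as far as the arm can. A call with a gripper value outside its range is refused whole. OPENING is the opening, from 0 (shut) to 1 (fully open), set as the call begins (- or left out, the last holds). The fingers move at their own pace and stop on an object; FORCE is the grip in N (left out, the last holds). Time passes only in rows, so rows that repeat a pose let the fingers close. It gives the time, the measured TCP pose, the force, the opening and the grip force at its end, in the units of the state.
- arm.get_obs(): the state, without advancing time (a new reading comes with each control period).
- arm.snapshot(name): name is "scene" or "side" or "wrist"; returns (picture, depth): 480x640x3 uint8, red, green, blue; 480x640 float32, m along the optical axis (not along the pixel's ray), 0 where there is no reading.
- arm.camera_info(name): a dict with "fx", "fy", "cx", "cy" (pixels), "R" (3x3) and "t" (3): a world point X has camera coordinates R X + t. Camera axes: x right, y down, z forward; pixel columns grow to the right and rows downward; lengths in m; the calibration is good to about 2 mm. A picture is of the moment at which its call begins: read the wrist's pose just before it. camera_info takes no time and is no camera call; for the wrist camera it gives the pose at the moment of the call.
- arm.close_job(): hands the job in; it is judged then, once.
Trained networks look in the newest picture that a camera, given by its name, has taken for a name from the list of things; names that differ only in an ending like _2 or _b are one class to them, and where a whole thing is asked for, a point or a joint stands for the part that bears it (a point fixed in the world has none). Each returns a list of dicts, best first, with "score" (0 to 1); they miss things now and then, are a little off and sometimes report something else, mostly with a low value. They report only what shows in the picture. A call takes as long as a camera call. They do not tell look-alikes from the thing itself.
- arm.boxes_of(name, camera): "location" ([x, y, z] in m, in the coordinates of the camera as it stood for that picture, good to about 4 mm: the middle of the surface that is visible of it).
- arm.regions_of(name, camera): "region" (480x640 bool, what is visible of it).
The state is a dict: "time_s": time; "qpos": joint angles; "joint_vel": joint speeds; "effort": joint torques, N m; "tool_pos": TCP position; "tool_rot": TCP orientation; "force": force on the tool from outside, world axes, zero at the start; "torque": the same for the moment, N m; "gripper_width": finger opening in m; "grip_force": force on a finger pad.
Only numpy, scipy, OpenCV 4.12 (cv2) and the standard library are available. Lean on these libraries where they do the work, as an engineer would, in place of code of your own. Each camera call takes 0.05 s, during which the arm holds its last target. There are 200 camera calls.

## Working session

There is one attempt and no reset: what is moved stays moved. The work goes in short steps, Python scripts to look and compute and a shell command to move; the robot and the scene stay as the last step left them, time stands still between calls to the robot, and variables do not carry over. Pictures are saved under pics/ and viewed, at most 10 in all, crops included, and the job is handed in when it is done.

```bash
mkdir -p pics
cat > h.py <<'E'
import numpy as np, cv2
from workcell import arm
def w(p,ci): return np.array(ci["R"]).T@(np.array(p)-np.array(ci["t"]))
def px(p,ci): return (round(ci["fx"]*p[0]/p[2]+ci["cx"]),round(ci["fy"]*p[1]/p[2]+ci["cy"]))
def save(im,n): cv2.imwrite("pics/"+n,im[...,::-1])
E
python3 - <<'E'
from h import *
o=arm.get_obs(); print(o["time_s"],o["tool_pos"],o["tool_rot"],o["gripper_width"])
for c in ["scene","side"]:
    im,d=arm.snapshot(c); ci=arm.camera_info(c); save(im,c+"0.png")
    np.savez("pics/"+c+"0.npz",im=im,d=d)
    for n in ["lamp_box","shutter_box","erase_box","rocker_raised","square_key_top"]+(["specimen_box","jar","tweezers"] if c=="scene" else []):
        for b in arm.boxes_of(n,c): print(c,n,round(b["score"],2),w(b["location"],ci).round(3),px(b["location"],ci))
print(arm.get_obs()["time_s"])
E
```

```text
0.0 [ 0.23728066 -0.60495095  0.40380552] [-3.08532481e+00 -5.83441039e-01  6.84778961e-04] 0.0856007965404663
scene lamp_box 0.94 [ 0.592 -0.012  0.03 ] (292, 241)
scene lamp_box 0.66 [ 0.427 -0.014  0.034] (329, 201)
scene lamp_box 0.32 [ 0.583 -0.177  0.046] (227, 209)
scene shutter_box 0.88 [ 0.568 -0.324  0.03 ] (178, 193)
scene shutter_box 0.63 [ 0.595 -0.17   0.03 ] (227, 219)
scene erase_box 0.94 [0.531 0.185 0.033] (394, 256)
scene erase_box 0.4 [ 0.595 -0.169  0.028] (227, 220)
scene rocker_raised 0.91 [ 0.573 -0.019  0.053] (294, 227)
scene rocker_raised 0.26 [ 0.594 -0.011  0.032] (292, 241)
scene square_key_top 0.68 [ 0.556 -0.333  0.042] (177, 185)
scene square_key_top 0.59 [ 0.581 -0.175  0.046] (228, 209)
scene jar 0.71 [ 0.759 -0.295  0.05 ] (127, 233)
scene tweezers 0.81 [0.494 0.368 0.012] (488, 284)
scene tweezers 0.66 [ 0.594 -0.012  0.03 ] (292, 242)
side lamp_box 0.94 [ 0.401 -0.002  0.029] (418, 274)
side lamp_box 0.6 [ 0.561 -0.001  0.032] (328, 252)
side shutter_box 0.67 [ 0.573 -0.164  0.029] (350, 199)
side erase_box 0.96 [0.506 0.194 0.033] (319, 342)
side rocker_raised 0.91 [ 0.569 -0.015  0.046] (326, 240)
side rocker_raised 0.87 [ 0.407 -0.021  0.05 ] (418, 257)
side square_key_top 0.62 [ 0.582 -0.176  0.042] (347, 188)
side square_key_top 0.55 [ 0.552 -0.335  0.045] (384, 148)
0.75
```

View pics/scene0.png

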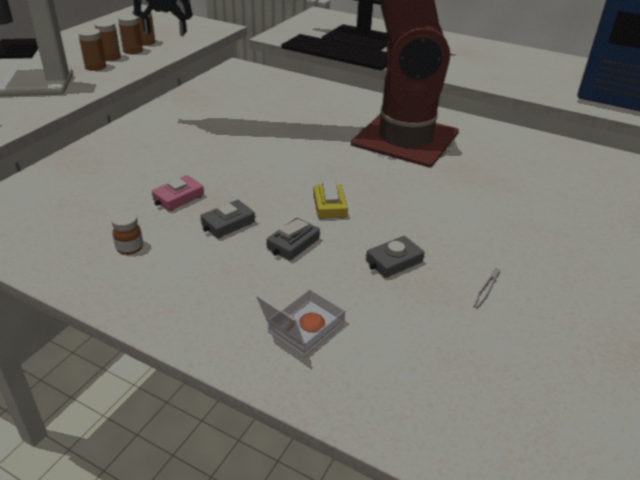

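View pics/side0.png

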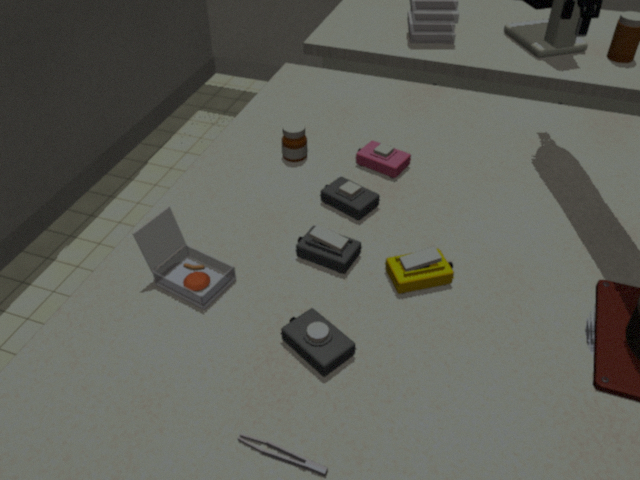

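The candidates in the scene picture are:
- **Lamp box:** grey rocker box at (292,238), with a yellow look-alike at (330,200).
- **Shutter box:** grey square-key box at (228,217), with a pink look-alike at (178,192).
- **Erase box:** grey round-key box at (395,256), to be left alone.

I choose the grey rocker box and the grey square-key box. Next I'll work out the move above them.

```bash
cat >> h.py <<'E'
from scipy.spatial.transform import Rotation as Ro
def delta(target,yawx=None):
    "shift in tool axes to TCP target; turn so tool x points along world heading yawx (deg), pointing down"
    o=arm.get_obs(); R=Ro.from_rotvec(o["tool_rot"])
    print("t",o["time_s"],"pos",o["tool_pos"].round(4) if hasattr(o["tool_pos"],'round') else o["tool_pos"])
    print("tool x heading",np.degrees(np.arctan2(*R.as_matrix()[:2,0][::-1])).round(1),"z",R.as_matrix()[:,2].round(3))
    print("shift mm",(R.inv().apply(np.array(target)-o["tool_pos"])*1000).round(1))
    if yawx is not None:
        c,s=np.cos(np.radians(yawx)),np.sin(np.radians(yawx))
        T=Ro.from_matrix(np.array([[c,s,0],[s,-c,0],[0,0,-1]]))
        print("turn deg",(R.inv()*T).as_rotvec(degrees=True).round(1))
E
python3 - <<'E'
from h import *
delta([0.52,-0.09,0.40],0)
ci=arm.camera_info("wrist");print(w([0,0,0],ci),np.array(ci["R"]).round(2),ci["fx"])
z=np.load("pics/scene0.npz");save(cv2.resize(z["im"][150:290,120:420],None,fx=2.6,fy=2.6,interpolation=2),"crop.png")
E
```

```text
t 0.75 pos [ 0.2373 -0.6051  0.4047]
tool x heading 21.4 z [ 0. -0. -1.]
shift mm [ 451.2 -376.3    4.7]
turn deg [ 0.  -0.  21.4]
[ 0.31350076 -0.57324727  0.37376393] [[ 0.36 -0.93  0.  ]
 [-0.88 -0.35  0.32]
 [-0.3  -0.12 -0.95]] 371.2968105289458
```

View pics/crop.png

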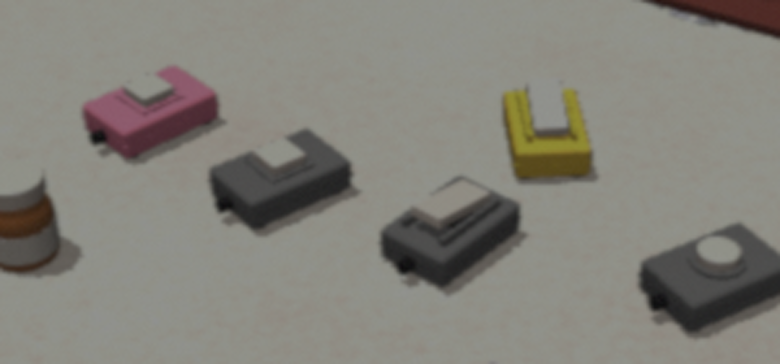

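The crop confirms the choice. The grey lamp box is at crop (450,230) with its stub at its lower left (405,265), and the grey square-key box is at (280,175) with its stub at (222,203). The yellow and pink boxes are clearly distinct.

```bash
python3 -m inch '{"xyz":[[15,-12,0],[45,-37,0],[80,-67,0],[115,-96,0],[150,-125,0],[185,-154,0],[220,-183,0],[255,-212,0],[290,-242,0],[325,-271,0],[360,-300,0],[395,-329,0],[425,-354,0],[443,-370,0],[451,-376,0],[451,-376,0],[451,-376,0]],"delta_rot":[[0,0,0],[0,0,0],[0,0,0],[0,0,0],[0,0,0],[0,0,0],[0,0,0],[0,0,0],[0,0,0],[0,0,0],[0,0,0],[0,0,0],[0,0,0],[0,0,0],[0,0,0],[0,0,0],[0,0,0]]}' 0 20 2>&1 | tail -5
```

```text
tool_pos: [0.6484, 0.1409, 0.4049]
tool_rot: [3.087, 0.582, 0.001]
force: [0.6, -0.1, 0.9]
gripper_width: 0.0003
grip_force: 0.0
```

I wrote millimetres where metres were due. The tool travelled too far, at a safe height and touching nothing. I'll re-measure and correct.

Run:
```python
from h import *
delta([0.52,-0.09,0.40],0)
im,d=arm.snapshot("wrist")
delta([0.52,-0.09,0.40],0)
```

```text
t 2.45 pos [0.6484 0.1409 0.4049]
tool x heading 21.4 z [ 0. -0. -1.]
shift mm [-203.7  168.3    4.8]
turn deg [ 0.  -0.  21.4]
t 2.5 pos [0.6492 0.1494 0.4035]
tool x heading 21.8 z [-0.     0.006 -1.   ]
shift mm [-208.9  174.2    2.2]
turn deg [-0.3 -0.  21.8]
```

```bash
python3 -m inch '{"xyz":[[0,0,0],[-0.02,0.017,0],[-0.05,0.042,0],[-0.08,0.067,0],[-0.115,0.096,0],[-0.15,0.125,0],[-0.18,0.15,0],[-0.20,0.168,0],[-0.21,0.175,0],[-0.21,0.175,0],[-0.21,0.175,0],[-0.21,0.175,0]],"delta_rot":[[0,0,0],[0,0,2],[0,0,5],[0,0,8],[0,0,11],[0,0,14],[0,0,17],[0,0,20],[0,0,21.6],[0,0,21.6],[0,0,21.6],[0,0,21.6]]}'
python3 - <<'E'
from h import *
im,d=arm.snapshot("wrist"); ci=arm.camera_info("wrist"); save(im,"w1.png"); np.savez("pics/w1.npz",im=im,d=d)
delta([0.52,-0.09,0.40],0)
for n in ["lamp_box","shutter_box","rocker_raised","square_key_top"]:
    for b in arm.boxes_of(n,"wrist"): print(n,round(b["score"],2),w(b["location"],ci).round(3),px(b["location"],ci))
E
```

```text
time_s: 3.7
tool_pos: [0.5166, -0.0986, 0.4047]
tool_rot: [-3.141, -0.0, -0.0]
force: [0.1, 0.4, 0.7]
gripper_width: 0.0001
grip_force: 0.0
t 3.75 pos [ 0.5166 -0.0987  0.4047]
tool x heading -0.0 z [ 0.     0.001 -1.   ]
shift mm [ 3.4 -8.7  4.7]
turn deg [-0. -0. -0.]
lamp_box 0.81 [ 0.417 -0.026  0.035] (249, 295)
lamp_box 0.72 [ 0.575 -0.027  0.034] (239, 135)
lamp_box 0.67 [ 0.573 -0.023  0.049] (231, 139)
shutter_box 0.96 [ 0.587 -0.177  0.034] (410, 120)
shutter_box 0.57 [ 0.563 -0.324  0.032] (570, 148)
rocker_raised 0.97 [ 0.566 -0.03   0.051] (240, 147)
square_key_top 0.75 [ 0.557 -0.332  0.042] (586, 157)
square_key_top 0.72 [ 0.582 -0.179  0.041] (413, 127)
```

View pics/w1.png

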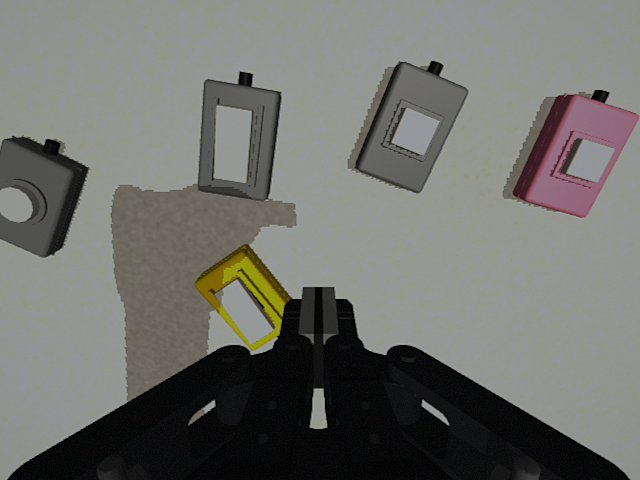

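The wrist view shows the lamp box at (240,140) with its white bar at (234,145) and its stub at the top (245,78). The square key is at (414,130) with its stub at (435,68). I'll segment the white tops and project them with depth.

```bash
cat >> h.py <<'E'
def tops(im,d,ci,wins,zmin=0.036):
    for name,(c0,r0,c1,r1) in wins.items():
        sub=im[r0:r1,c0:c1].astype(int); D=d[r0:r1,c0:c1]
        v,u=np.mgrid[r0:r1,c0:c1]
        P=np.stack([(u-ci["cx"])/ci["fx"]*D,(v-ci["cy"])/ci["fy"]*D,D],-1).reshape(-1,3)
        W=(P-np.array(ci["t"]))@np.array(ci["R"])
        ok=(W[:,2]>zmin)&(sub.min(-1).ravel()>130)&(D.ravel()>0)
        T=W[ok]; (cx,cy),s,a=cv2.minAreaRect((T[:,:2]*1000).astype(np.float32))
        m=np.median(T,0); print(name,len(T),"rect c",round(cx,1),round(cy,1),"size",np.round(s,1),"ang",round(a,1),"median",m.round(4),"z5/50/95",np.percentile(T[:,2],[5,50,95]).round(4))
        A=np.c_[T[:,:2]-m[:2],np.ones(len(T))]; print("  plane slope dz/dx,dz/dy",np.linalg.lstsq(A,T[:,2],rcond=None)[0].round(4))
E
python3 - <<'E'
from h import *
z=np.load("pics/w1.npz"); ci=arm.camera_info("wrist")
tops(z["im"],z["d"],ci,{"rocker":(200,90,272,195),"key":(370,85,455,180)})
E
```

```text
rocker 2387 rect c 567.0 -23.5 size [28.9 61.9] ang 80.8 median [ 0.5691 -0.0237  0.049 ] z5/50/95 [0.0446 0.049  0.053 ]
  plane slope dz/dx,dz/dy [ 0.1458 -0.0228  0.049 ]
key 1312 rect c 577.9 -181.2 size [31.1 30.6] ang 68.9 median [ 0.5784 -0.1811  0.0438] z5/50/95 [0.0426 0.0438 0.045 ]
  plane slope dz/dx,dz/dy [ 0.0021 -0.0014  0.0438]
```

Both tops match the description. The rocker top measures 62x29 mm at z 0.049, rising towards +x on a heading of −9.2°. The key is 31x31 mm at z 0.044 on a heading of −21°. Next I'll go above the raised end, at (0.590, −0.027).

```bash
python3 -m inch '{"xyz":[[0.012,-0.012,0],[0.035,-0.034,0.01],[0.058,-0.056,0.035],[0.0705,-0.0695,0.065],[0.0735,-0.0715,0.1],[0.0735,-0.0715,0.13],[0.0735,-0.0715,0.143],[0.0735,-0.0715,0.147],[0.0735,-0.0715,0.147],[0.0735,-0.0715,0.147]],"delta_rot":[[0,0,2],[0,0,5],[0,0,8],[0,0,9],[0,0,9.2],[0,0,9.2],[0,0,9.2],[0,0,9.2],[0,0,9.2],[0,0,9.2]]}'
python3 - <<'E'
from h import *
im,d=arm.snapshot("wrist"); save(im,"w2.png")
delta([0.5897,-0.0271,0.222],-9.2)
E
```

```text
time_s: 4.95
tool_pos: [0.5903, -0.029, 0.2594]
tool_rot: [-3.131, 0.257, -0.004]
force: [0.5, 0.3, 0.1]
gripper_width: -0.0001
grip_force: 0.0
t 5.0 pos [ 0.5903 -0.029   0.2594]
tool x heading -9.4 z [ 0.003 -0.    -1.   ]
shift mm [-1.  -1.8 37.4]
turn deg [-0.  -0.1 -0.2]
```

View pics/w2.png

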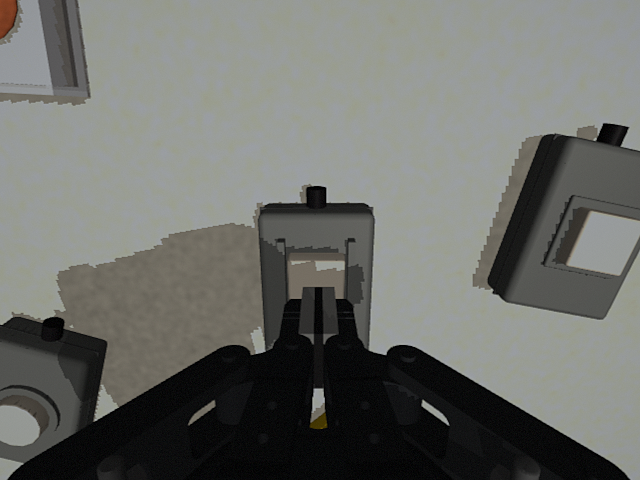

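The view shows the fingertips at (318,295), centred over the bar (columns 287–346) near its raised end, whose edge is at row 255. I'll descend to just above contact and then go down slowly.

```bash
python3 -m inch '{"xyz":[[0,-0.001,0.008],[0,-0.0015,0.018],[0,-0.0015,0.026],[0,-0.0015,0.029],[0,-0.0015,0.031],[0,-0.0015,0.032],[0,-0.0015,0.033],[0,-0.0015,0.034],[0,-0.0015,0.034]],"delta_rot":[[0,0,0],[0,0,0],[0,0,0],[0,0,0],[0,0,0],[0,0,0],[0,0,0],[0,0,0],[0,0,0]]}'
```

```text
time_s: 5.9
tool_pos: [0.5901, -0.0276, 0.2239]
tool_rot: [3.131, -0.257, 0.001]
force: [0.0, -0.5, 0.8]
gripper_width: 0.0003
grip_force: 0.4
```

```bash
python3 -m inch '{"xyz":[[0,0,0.001],[0,0,0.002],[0,0,0.003],[0,0,0.004],[0,0,0.004]],"delta_rot":[[0,0,0],[0,0,0],[0,0,0],[0,0,0],[0,0,0]]}'
```

```text
time_s: 6.4
tool_pos: [0.5905, -0.0277, 0.2201]
tool_rot: [-3.131, 0.257, -0.003]
force: [3.5, -1.1, 3.5]
gripper_width: -0.0003
grip_force: 2.0
```

```bash
python3 -m inch '{"xyz":[[0,0,0.001],[0,0,0.001]],"delta_rot":[[0,0,0],[0,0,0]]}' | grep -E "pos|force"; python3 -m inch '{"xyz":[[0,0,0.001],[0,0,0.001]],"delta_rot":[[0,0,0],[0,0,0]]}'| grep -E "pos|force"; python3 -m inch '{"xyz":[[0,0,0.001],[0,0,0.001]],"delta_rot":[[0,0,0],[0,0,0]]}'| grep -E "pos|force"
```

```text
tool_pos: [0.5906, -0.0276, 0.2196]
force: [2.0, -1.6, 8.4]
grip_force: 4.1
tool_pos: [0.5906, -0.0276, 0.2193]
force: [-0.6, -1.7, 14.8]
grip_force: 7.4
tool_pos: [0.5907, -0.0275, 0.2191]
force: [-4.8, -1.1, 22.4]
grip_force: 10.8
```

The force climbs steeply with no further travel, so the rocker is at its stop. I'll lift off, step aside and check its tilt.

```bash
python3 -m inch '{"xyz":[[0,0,-0.005],[0,0,-0.02],[0,0,-0.045],[0,0,-0.075],[-0.01,0.014,-0.105],[-0.025,0.035,-0.13],[-0.042,0.058,-0.14],[-0.05,0.069,-0.14],[-0.05,0.069,-0.14],[-0.05,0.069,-0.14],[-0.05,0.069,-0.14]],"delta_rot":[[0,0,0],[0,0,0],[0,0,0],[0,0,0],[0,0,1],[0,0,4],[0,0,8],[0,0,11],[0,0,11.5],[0,0,11.5],[0,0,11.5]]}'
python3 - <<'E'
from h import *
im,d=arm.snapshot("wrist"); ci=arm.camera_info("wrist"); save(im,"w3.png"); np.savez("pics/w3.npz",im=im,d=d)
for n in ["rocker_raised","square_key_top"]:
    for b in arm.boxes_of(n,"wrist"):
        if b["score"]>.5:
            u,v=px(b["location"],ci); print(n,b["score"],w(b["location"],ci).round(3),u,v)
            try: tops(im,d,ci,{n:(max(u-70,0),max(v-90,0),u+70,v+90)})
            except Exception as e: print(e)
delta([0.578,-0.181,0.235],-21.1)
E
```

```text
time_s: 8.1
tool_pos: [0.5298, -0.0863, 0.3559]
tool_rot: [-3.09, 0.565, 0.002]
force: [-0.2, 0.6, 0.3]
gripper_width: 0.0002
grip_force: 0.0
rocker_raised 0.93 [ 0.571 -0.025  0.045] 228 194
rocker_raised 2648 rect c 571.6 -23.0 size [28.9 55.9] ang 80.1 median [ 0.5731 -0.0235  0.048 ] z5/50/95 [0.0437 0.048  0.0523]
  plane slope dz/dx,dz/dy [-0.1687  0.0235  0.048 ]
square_key_top 0.79 [ 0.562 -0.323  0.045] 627 57
operands could not be broadcast together with shapes (147,140) (147,83) 
square_key_top 0.72 [ 0.572 -0.025  0.045] 227 194
square_key_top 2648 rect c 571.6 -23.0 size [28.9 55.9] ang 80.1 median [ 0.5731 -0.0235  0.048 ] z5/50/95 [0.0437 0.048  0.0523]
  plane slope dz/dx,dz/dy [-0.1687  0.0235  0.048 ]
square_key_top 0.58 [ 0.578 -0.181  0.044] 420 110
square_key_top 1899 rect c 578.9 -180.1 size [30.9 30.2] ang 69.4 median [ 0.5792 -0.18    0.044 ] z5/50/95 [0.0427 0.044  0.0451]
  plane slope dz/dx,dz/dy [-0.0013  0.0001  0.0439]
t 8.25 pos [ 0.5298 -0.0866  0.3561]
tool x heading -20.8 z [-0.001  0.001 -1.   ]
shift mm [ 78.7  71.2 121. ]
turn deg [-0.   0.1  0.3]
```

View pics/w3.png

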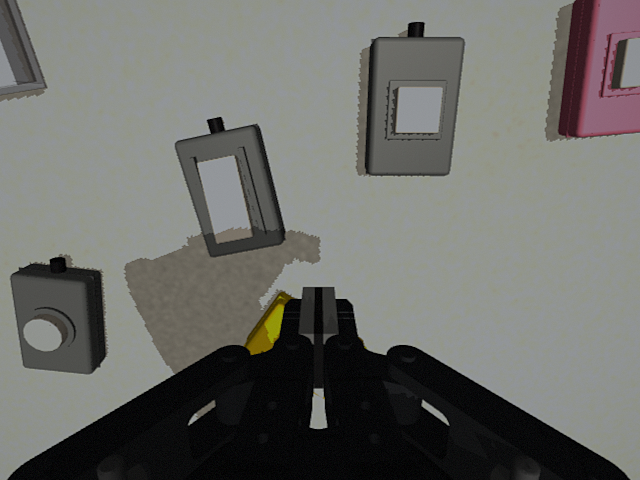

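The rocker slope is now −0.17 along the box's x (it was +0.147), so it is fully on, and the box has not shifted. The square key reads (0.5785, −0.1805, 0.044) at (420,110). I'll go above it.

```bash
python3 -m inch '{"xyz":[[0.012,0.011,0],[0.035,0.032,0.005],[0.058,0.053,0.025],[0.074,0.067,0.055],[0.0785,0.071,0.085],[0.0785,0.071,0.108],[0.0785,0.071,0.118],[0.0785,0.071,0.121],[0.0785,0.071,0.121],[0.0785,0.071,0.121]],"delta_rot":[[0,0,0],[0,0,0.3],[0,0,0.3],[0,0,0.3],[0,0,0.3],[0,0,0.3],[0,0,0.3],[0,0,0.3],[0,0,0.3],[0,0,0.3]]}'
python3 - <<'E'
from h import *
im,d=arm.snapshot("wrist"); save(im,"w4.png")
delta([0.5785,-0.1805,0.22],-21.1)
E
```

```text
time_s: 9.25
tool_pos: [0.578, -0.1818, 0.2371]
tool_rot: [3.088, -0.577, 0.003]
force: [-0.3, 0.5, -0.1]
gripper_width: 0.0001
grip_force: 0.0
t 9.3 pos [ 0.578  -0.1818  0.2372]
tool x heading -21.2 z [ 0.002 -0.001 -1.   ]
shift mm [-0.  -1.4 17.2]
turn deg [-0.  -0.1 -0.1]
```

View pics/w4.png

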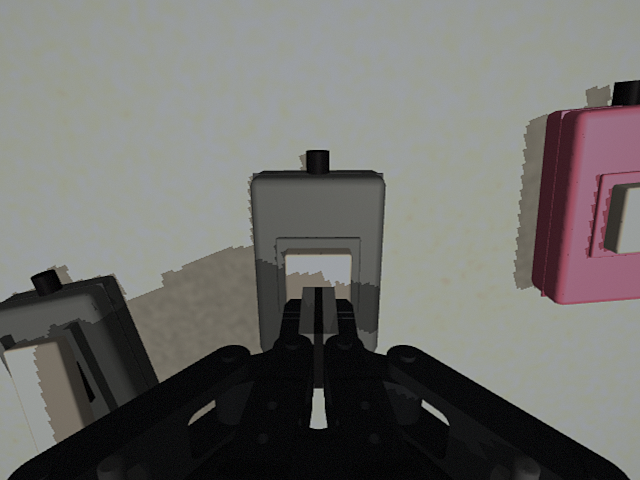

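The fingertips at (318,295) are centred over the key (columns 285–352). I'll descend to light contact.

```bash
python3 -m inch '{"xyz":[[0,-0.001,0.004],[0,-0.001,0.01],[0,-0.001,0.015],[0,-0.001,0.018],[0,-0.001,0.02],[0,-0.001,0.0215],[0,-0.001,0.0225],[0,-0.001,0.0225]],"delta_rot":[[0,0,0],[0,0,0],[0,0,0],[0,0,0],[0,0,0],[0,0,0],[0,0,0],[0,0,0]]}'
```

```text
time_s: 10.1
tool_pos: [0.5776, -0.1808, 0.2132]
tool_rot: [-3.088, 0.577, 0.001]
force: [-2.7, 1.0, 4.6]
gripper_width: -0.0002
grip_force: 1.8
```

```bash
python3 -m inch '{"xyz":[[0,0,0.001],[0,0,0.001]],"delta_rot":[[0,0,0],[0,0,0]]}' | grep -E "pos|force"; python3 -m inch '{"xyz":[[0,0,0.001],[0,0,0.001]],"delta_rot":[[0,0,0],[0,0,0]]}'| grep -E "pos|force"
```

```text
tool_pos: [0.5778, -0.1808, 0.2123]
force: [-2.4, 0.4, 3.8]
grip_force: 2.0
tool_pos: [0.5778, -0.1808, 0.2116]
force: [-3.6, 1.7, 5.5]
grip_force: 3.2
```

```bash
python3 -m inch '{"xyz":[[0,0,0.001],[0,0,0.001]],"delta_rot":[[0,0,0],[0,0,0]]}' | grep -E "pos|force"
```

```text
tool_pos: [0.5779, -0.1808, 0.2114]
force: [-7.1, 1.3, 14.8]
grip_force: 7.4
```

The key has bottomed: force jumps with no travel. I'll ease off slightly, hold it and release.

```bash
python3 -m inch '{"xyz":[[0,0,-0.0004],[0,0,-0.0004],[0,0,-0.0004],[0,0,-0.0004],[0,0,-0.0004]],"delta_rot":[[0,0,0],[0,0,0],[0,0,0],[0,0,0],[0,0,0]]}' | grep -E "pos|force"
python3 -m inch '{"xyz":[[0,0,-0.002],[0,0,-0.006],[0,0,-0.015],[0,0,-0.035],[0,0,-0.065],[0,0,-0.1],[-0.03,-0.02,-0.13],[-0.06,-0.04,-0.15],[-0.08,-0.05,-0.155],[-0.08,-0.05,-0.155],[-0.08,-0.05,-0.155]],"delta_rot":[[0,0,0],[0,0,0],[0,0,0],[0,0,0],[0,0,0],[0,0,0],[0,0,0],[0,0,0],[0,0,0],[0,0,0],[0,0,0]]}'
python3 - <<'E'
from h import *
im,d=arm.snapshot("wrist"); ci=arm.camera_info("wrist"); save(im,"w5.png")
for n,p in {"rocker":[.568,-.0236,.049],"key":[.5785,-.1805,.044]}.items():
    u,v=px(np.array(ci["R"])@p+ci["t"],ci); print(n,u,v)
    tops(im,d,ci,{n:(max(u-70,0),max(v-80,0),min(u+70,640),v+80)})
E
```

```text
tool_pos: [0.5779, -0.1808, 0.2115]
force: [-5.8, 1.7, 11.2]
grip_force: 5.7
time_s: 12.3
tool_pos: [0.5213, -0.1054, 0.3662]
tool_rot: [3.088, -0.577, 0.002]
force: [-0.1, -1.0, -0.1]
gripper_width: 0.0003
grip_force: 0.0
rocker 201 198
rocker 2794 rect c 568.5 -22.9 size [29.  61.8] ang 80.9 median [ 0.5694 -0.0232  0.048 ] z5/50/95 [0.0432 0.048  0.0529]
  plane slope dz/dx,dz/dy [-0.1713  0.0232  0.048 ]
key 386 109
key 1792 rect c 578.3 -180.5 size [31.  30.6] ang 68.7 median [ 0.5788 -0.1804  0.0433] z5/50/95 [0.0421 0.0433 0.0446]
  plane slope dz/dx,dz/dy [-0.0034  0.0024  0.0433]
```

View pics/w5.png

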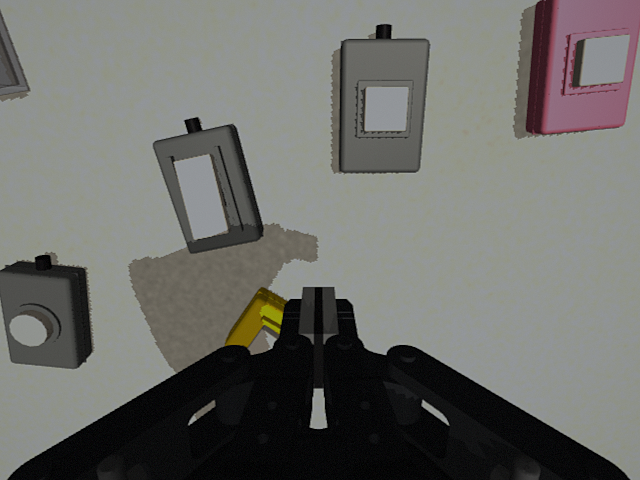

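The key at (386,109) is back up at z 0.043–0.044. The rocker at (201,198) is fully over, no box has moved, and the fingers are clear above the bench.

```bash
python3 -c "from workcell import arm; print(arm.close_job())"
```

```text
the job is handed in; nothing more can be done
None
```

The lamp rocker was pushed fully on first, then the square key was pressed to its stop (15 N at most), held and released; no control box shifted, the fingers are withdrawn, and the job is handed in at about 12 s.

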